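# Snap a filter cartridge between the spring clips of its bench holder

### The arm

A 6-joint arm with a two-finger parallel gripper is mounted at the origin on a cart in front of the work surface, level with it; the furniture and walls round the work are solid. World frame = base frame: x ahead of the robot, y to its left, z up, the work surface at z = 0. Lengths are in mm, angles in rad, forces in N, time in s.
With the tool pointing down it reaches from about 400 to 925 mm from the base axis. Payload 12.5 kg.
Tool frame: the origin (TCP) lies between the finger pads; the fingertips stand 11 mm ahead of it and the grasp point (between the pads) lies 8 mm behind it (env.tip_extent is the distance from the TCP to the fingertips, in mm); x points along the fingers, z is the direction in which the jaws open and shut, and the axes are right-handed (so a half turn about x gives the same grasp; the last joint's range is limited). The gripper opens to 95 mm and grips with 3 to 60 N. Pads are 20 mm wide; open, the fingers measure 119 mm over their backs; the gripper's body (75 mm by 180 mm) begins 59 mm behind the grasp point.
Start: joints at [1.063, 0.491, 1.559, -0, 1.092, -0.106], TCP at [244.407, 575.248, 225.661] pointing down, gripper open.
Joint ranges: [-3.1, 3.1], [-0.84, 2.19], [0.05, 2.79], [-1.13, 4.28], [0.06, 2.93], [-2.69, 2.69]. Speed limits (rad/s): [2.22, 2.22, 2.79, 3.14, 3.14, 3.14].

### API

Orientations are given as [roll, pitch, yaw] about the fixed x, y, z axes, in that order (R = Rz(yaw) Ry(pitch) Rx(roll)).
In Python, from cell import status, imaging, env gives the robot as it stands. The module is installed in compiled form; this text tells all that it offers.
- The arm moves only by the tool apply_moves, never from a script. Its argument "increments" is a list of rows, each a list of 5 numbers: the closure, from 0 (fully open) to 1 (shut), then the shift along the tool's x, y, z in mm, then the turn about the tool's x in degrees. A call has 1 to 10 rows; each row shifts and turns the commanded pose from where the row before left it, along the tool's axes as they then stand; what a row does not reach is not made up. A row lasts 1/10 s, in which the tool goes at most 50 mm and 8.59 degrees, less where a joint would pass 70% of its speed; a pose out of reach is approached as far as the arm can. A call with a gripper value outside its range is refused whole. The fingers move at their own pace and stop on an object; the grip force is fixed at half the most. Time passes only in rows, so rows that do not move let the fingers close. It gives the time, the measured TCP pose, the force and the opening at its end, in the units of the state.
- status.state(): the state, without advancing time (a new reading comes with each control period).
- imaging.read_camera(name): name is "scene" or "side" or "wrist"; returns a dict with "pixels" (420x560x3 uint8, red, green, blue), "fovy" (degrees; the focal length in pixels is half the picture's height over the tangent of half this angle, whatever the lens; pixels are square), "cx", "cy" (the principal point, pixels), "R" (3x3) and "t" (3): a world point X has camera coordinates R X + t. Camera axes: x right, y down, z forward; pixel columns grow to the right and rows downward; lengths in mm; the calibration is good to about 2 mm. A picture is of the moment at which its call begins. There is no depth.
- env.job_done(): hands the job in, once; it reports no verdict.
The state is a dict: "t": time; "joints": joint angles; "qvel": joint speeds; "tau": joint torques, N m; "eef_pos": TCP position; "tcp_rot": TCP orientation; "ft_force": force on the tool from outside, world axes, zero at the start; "moment": the same for the moment, N m; "opening": opening from 0.0 (shut) to 1.0 (fully open).
Only numpy, scipy, OpenCV 4.12 (cv2) and the standard library are available. Lean on these libraries where they do the work, as an engineer would, in place of code of your own. Each camera call takes 0.05 s, during which the arm holds its last target. There are 200 camera calls.

### The job

Pick up the loose filter cartridge and press it down between the two spring clips of the bench holder until both ends have snapped in and it sits level and fully home, then let go. How high the clip head has been set is not known, so feel for it and do not press with more than 20 N. Leave the other things on the bench where they are.

Things in the scene. Friction and masses are not known exactly. Their poses are not given: they have to be found in the camera images.
- cartridge_center (a point): Centre of the loose filter cartridge: steel flat-sided body 28 (x) by 60 (y) by 32 mm high (z), about 200 g, symmetric, lying on the worktop. On its y axis a round steel stub 22 mm in diameter sticks out at each end (92 mm long over all); the last 4 mm of each is chamfered from 22 down to a 10 mm flat face. Grasp the flat sides 28 mm apart (along x), mid-length.
- holder: Bench clip holder, fixed; origin at the centre of the underside of its aluminium base plate, 90 (x) by 140 (y) by 10 mm, z up. A post over the centre carries the clip head: a grey beam 24 (x) by 116 mm (y) with an 18 by 56 mm raised bed and an upright steel leaf clip at each y end. The cartridge belongs along the holder's y, centred over the origin, underside on the bed.
- holder_plate (a point): Centre of the top of the base plate, 10 mm above the worktop, axes as the holder's. The post is set anew each time: the bed's top lies anywhere from 58 to 98 mm above the worktop and is not measured. The head is sprung: pressed, it sinks 1 mm per 5.5 N, at most 7 mm. Stubs meet the clips when the cartridge's underside is about 29 mm above the bed; flared tips reach 44 mm above it.
- clip_left (a joint): Outward lean of the leaf clip at the holder's +y end, rad: 0 when empty, about 0.16 at its widest as the stub's end passes its nose, about 0.08 when the cartridge is home. The clips' flared tips forgive about 4 mm of misplacement along y.
- clip_right (a joint): The same for the clip at the holder's -y end. Pressing the cartridge in takes about 8 to 12 N; the push then falls away as the clips pass the ends, turns to a pull of some 8 N as they snap over and draw it down, and rises again at about 5 N per mm once it sits on the bed. The noses stand 27 mm above the bed.
- marker_center (a point): Centre of a bystander to leave alone: black marker pen lying on its side, 15 mm thick, 134 mm long.
- dish_center (a point): Centre of a bystander to leave alone: shut clear petri dish, 91 mm across, 15 mm high.
- boat_center (a point): Centre of a bystander to leave alone: white square weighing boat, 76 mm, 15 mm high.
- tape_center (a point): Centre of a bystander to leave alone: roll of cream masking tape lying flat, 72 mm across, 19 mm high.
- bottle_center (a point): Centre of a bystander to leave alone: small capped reagent bottle, 42 mm across, 80 mm high.
Mind the look-alikes: they are no part of the job. Leave any red look-alike of the part that bears cartridge_center alone.

How it is judged:
By the outcome, as a careful person would: the job done as asked, in the order asked, and still so for the second after the job is handed in, with the robot touching nothing.
It also fails if it takes over 54 s, if anything falls off the work surface, if the arm or the gripper's body presses on something with over 40 N, if the wrist force passes 120 N, or if a joint passes its speed limit or range.

## Working session

There is one attempt and no reset: what is moved stays moved. The work goes in short steps, Python scripts to look and compute and a tool call to move; the robot and the scene stay as the last step left them, time stands still between calls to the robot, and variables do not carry over. Pictures are saved under pics/ and viewed, about 8 in all and at most 12, crops included, and the job is handed in when it is done.

Besides the shell and the picture viewer there is one more tool, called after "Emit:" by a JSON object that holds its "api" and its "payload", one argument or row to a line. apply_moves: Moves the arm, as the interface text tells. Its arguments: {"type":"object","properties":{"increments":{"type":"array"}},"required":["increments"]}

```bash
mkdir -p pics
cat > h.py <<'E'
import numpy as np, cv2
from cell import status, imaging, env
def grab(n,f):
    c=imaging.read_camera(n); cv2.imwrite('pics/'+f+'.png',c['pixels'][:,:,::-1])
    np.savez('pics/'+f+'.npz',**{k:np.array(c[k]) for k in c}); return c
def load(f): return np.load('pics/'+f+'.npz')
def ray(c,u,v):
    f=210/np.tan(np.radians(float(c['fovy']))/2); d=np.array([(u-c['cx'])/f,(v-c['cy'])/f,1.])
    R=c['R'];return -R.T@c['t'], R.T@d
def onz(c,u,v,z):
    o,d=ray(c,u,v); return (o+d*(z-o[2])/d[2]).round(1)
def tri(c1,p1,c2,p2):
    o,d=ray(c1,*p1);q,e=ray(c2,*p2)
    s=np.linalg.lstsq(np.c_[d,-e],q-o,rcond=None)[0]; a=o+d*s[0];b=q+e*s[1]; return ((a+b)/2).round(1),np.linalg.norm(a-b).round(1)
def proj(c,X):
    f=210/np.tan(np.radians(float(c['fovy']))/2);p=c['R']@np.array(X,float)+c['t'];return (p[:2]/p[2]*f+[c['cx'],c['cy']]).round(1)
def crop(f,u,v,w,h,k,g):
    i=cv2.imread('pics/'+f+'.png')[v:v+h,u:u+w]; cv2.imwrite('pics/'+g+'.png',cv2.resize(i,None,fx=k,fy=k,interpolation=cv2.INTER_CUBIC))
E
python3 - <<'E'
from h import *
print(status.state())
for n in('scene','side'):
    c=grab(n,n); print(n,c['fovy'],c['cx'],c['cy'],-c['R'].T@c['t'],c['R'].round(2).tolist())
a=cv2.imread('pics/scene.png');b=cv2.imread('pics/side.png')
E
```

```text
{'t': 0.0, 'joints': array([ 1.06340351e+00,  4.91587756e-01,  1.55946403e+00, -3.76446222e-05,
        1.09171534e+00, -1.05632626e-01]), 'qvel': array([ 0.00035954,  0.00016091,  0.00016887,  0.00174468, -0.00035915,
        0.00196233]), 'tau': array([ 2.53038808e-03, -6.12629271e+01, -2.58194286e+01,  6.93621137e-02,
        4.80761065e-02, -9.82802499e-05]), 'eef_pos': array([244.28653286, 575.0177081 , 225.03920839]), 'tcp_rot': array([ 3.06437874,  1.56962137, -2.04975306]), 'ft_force': array([ 0.40442917, -0.44258585,  1.22298413]), 'moment': array([-0.013934  , -0.01568984,  0.02095789]), 'opening': 1.0000549810922355}
scene 56.46385327743727 280.60199560383734 211.23036787269137 [ -31.30110039 -507.47875791  484.89835553] [[0.64, -0.76, 0.02], [-0.35, -0.32, -0.88], [0.68, 0.56, -0.47]]
side 52.60031629048605 281.32200702513074 199.3921172649062 [ 121.92551394 -722.44899474  676.03538139] [[0.84, -0.55, -0.02], [-0.34, -0.49, -0.8], [0.43, 0.68, -0.6]]
```

View pics/scene.png

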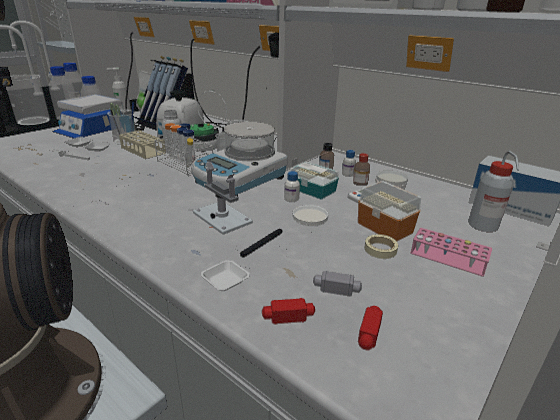

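View pics/side.png

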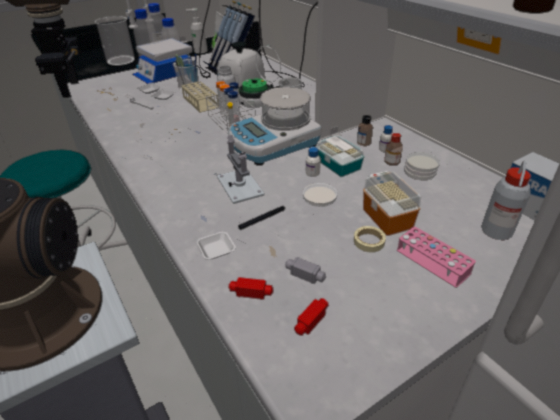

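The scene shows three cartridge-shaped parts: grey at scene (338,283) / side (305,269), red at (289,311), and red at (371,327). Grey steel fits the description and the red ones are look-alikes. The holder is at scene (223,205) / side (239,178). One enlarged crop should confirm this.

Run:
```python
from h import *
def cc(f,u,v,w,h,k): 
    i=cv2.imread(f'pics/{f}.png')[v:v+h,u:u+w]; return cv2.resize(i,None,fx=k,fy=k,interpolation=cv2.INTER_CUBIC)
A=np.hstack([cc('scene',300,260,80,50,5),cc('side',270,245,80,50,5)])
B=np.hstack([cc('scene',180,155,80,80,4.375),cc('side',200,130,80,80,4.375)])
B=np.hstack([B,np.zeros((350,100,3),np.uint8)])
cv2.imwrite('pics/crop1.png',np.vstack([A,B]))
```

```text
(no output)
```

View pics/crop1.png

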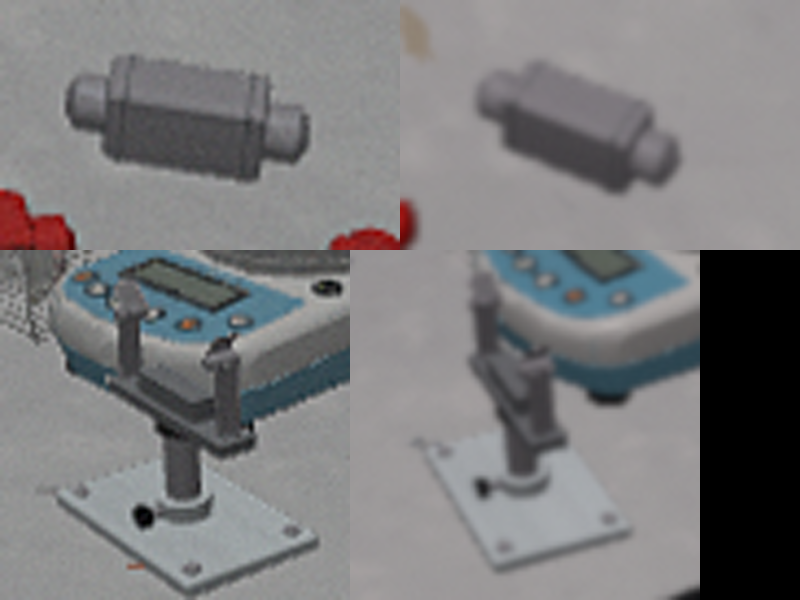

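The crop confirms a grey, steel, flat-sided body with stubs. Scene tips are at about (313.4,281) and (361.6,287). The holder plate corners and clips are readable in both views.

Run:
```python
from h import *
s=load('scene');d=load('side')
for a,b,n in [((313.4,281),(285.6,264.4),'tipL'),((361.6,287),(325.6,277.4),'tipR')]:
    print(n,onz(s,*a,16),onz(d,*b,16),tri(s,a,d,b))
for a,b,n in [((193,210),(217.1,174.6),'L'),((223.4,231.6),(234.3,202.7),'B'),((252.7,221.3),(264.5,193.5),'R')]:
    print(n,onz(s,*a,10),onz(d,*b,10),tri(s,a,d,b))
# clip tops, bed
for a,b,n in [((180+127/4.375,155+35/4.375),(200+135/4.375,130+28/4.375),'clip far'),((180+222/4.375,155+98/4.375),(200+188/4.375,130+102/4.375),'clip near')]:
    print(n,tri(s,a,d,b))
for n,p in dict(marker=(262,242),dish=(310,214),boat=(226,275),tape=(381,245),bottle=(292,196),box=(316,190)).items(): print(n,onz(s,*p,8))
print(onz(s,207,178,80))
```

```text
tipL [ 472.1 -178.1   16. ] [ 476.3 -176.4   16. ] (array([ 478.6, -173.3,   10.7]), np.float64(2.0))
tipR [ 518.1 -256.6   16. ] [ 524.3 -254.4   16. ] (array([ 527.6, -251.3,    9.1]), np.float64(3.0))
L [507.9 228.2  10. ] [515.2 235.6  10. ] (array([5.204e+02, 2.467e+02, 2.000e-01]), np.float64(3.5))
B [487.4  91.5  10. ] [492.8  89.5  10. ] (array([499.6, 105. ,  -1.7]), np.float64(1.6))
R [568.5  74.7  10. ] [578.9  79.6  10. ] (array([588.1,  94.7,  -4.4]), np.float64(2.9))
clip far (array([561.8, 217.6, 126.1]), np.float64(0.3))
clip near (array([550.1, 128.4, 118.4]), np.float64(3.7))
marker [517.   -3.5   8. ]
dish [697.1  -4.9   8. ]
boat [380.8 -32.3   8. ]
tape [ 687.3 -210.4    8. ]
bottle [748.3  95.2   8. ]
box [826.6  68.9   8. ]
[564.3 232.7  80. ]
```

```bash
cat >> h.py <<'E'
from scipy.spatial.transform import Rotation as Ro
def pose():
    s=status.state(); return s['eef_pos'],Ro.from_euler('xyz',s['tcp_rot']).as_matrix(),s
def plan(target,axis=None):
    """shift in present tool axes to the target TCP; then turn (deg) about tool x bringing tool z across to 'axis' (part long axis)"""
    p,R,s=pose(); print('t',s['t'],'pos',p.round(1),'f',s['ft_force'].round(1),'open',s['opening'].round(3),'j',s['joints'].round(2))
    print('tool x,y,z',R.T.round(3).tolist()); print('shift tool',(R.T@(np.array(target)-p)).round(1))
    if axis is not None:
        a=np.array([axis[0],axis[1],0.]);a/=np.linalg.norm(a)
        l=R.T@a  # want along +-y
        t=np.degrees(np.arctan2(l[2],l[1])); t=(t+90)%180-90; print('turn',round(t,1))
E
python3 -c "
from h import *
plan([498,-216,200],[48,-79]); plan([545,160,225],[0.15,.99])
c=imaging.read_camera('wrist');p,R,s=pose();print(c['fovy'],R.T@(-c['R'].T@c['t']-p),(c['R']@R).round(2))"
```

```text
Traceback (most recent call last):
  File "h.py", line 24, in plan
    p,R,s=pose(); print('t',s['t'],'pos',p.round(1),'f',s['ft_force'].round(1),'open',s['opening'].round(3),'j',s['joints'].round(2))
                                                                                      ^^^^^^^^^^^^^^^^^^
AttributeError: 'float' object has no attribute 'round'
```

```bash
sed -i "s/s\['opening'\].round(3)/round(s['opening'],3)/" h.py
python3 -c "
from h import *
plan([498,-216,200],[48,-79]); plan([545,160,225],[0.15,.99])
c=imaging.read_camera('wrist');p,R,s=pose();print(c['fovy'],R.T@(-c['R'].T@c['t']-p),(c['R']@R).round(2))"
```

```text
t 0.1 pos [244.3 575.  225.1] f [-0.   0.2  0.2] open 1.001 j [ 1.06  0.49  1.56 -0.    1.09 -0.11]
tool x,y,z [[-0.0, -0.001, -1.0], [-0.92, 0.391, 0.0], [0.391, 0.92, -0.001]]
shift tool [  25.7 -542.8 -628.8]
turn 35.7
t 0.1 pos [244.3 575.  225.1] f [-0.   0.2  0.2] open 1.001 j [ 1.06  0.49  1.56 -0.    1.09 -0.11]
tool x,y,z [[-0.0, -0.001, -1.0], [-0.92, 0.391, 0.0], [0.391, 0.92, -0.001]]
shift tool [ 4.000e-01 -4.390e+02 -2.644e+02]
turn 75.6
58.669154852933744 [-157.76139425   68.61467093    0.95022169] [[-0.    0.    1.  ]
 [-0.24 -0.97  0.  ]
 [ 0.97 -0.24  0.  ]]
```

Emit:
{"api": "apply_moves", "payload": {
  "increments": [
    [0,-2,-40,-24,0],
    [0,-2,-40,-24,0],
    [0,-2,-40,-24,0],
    [0,-2,-40,-24,0],
    [0,-2,-40,-24,0],
    [0,-2,-40,-24,0],
    [0,-2,-40,-24,0],
    [0,-2,-40,-24,0],
    [0,-2,-40,-24,0],
    [0,-2,-40,-24,0]
  ]
}}

```text
t: 1.15
eef_pos: [519.5, 196.2, 245.7]
tcp_rot: [1.352, 1.571, 2.521]
ft_force: [0.3, 0.2, 0.3]
opening: 1.001
```

Emit:
{"api": "apply_moves", "payload": {
  "increments": [
    [0,0,-39,-24,0],
    [0,0,0,0,0],
    [0,0,0,0,0]
  ]
}}

```text
t: 1.45
eef_pos: [545.3, 159.8, 245.2]
tcp_rot: [1.873, 1.57, 3.04]
ft_force: [0.2, 0.1, 0.4]
opening: 1.004
```

Run:
```python
from h import *
grab('wrist','w1'); plan([498,-216,225],[48,-79])
crop('w1',0,0,560,420,1.4,'w1b')
```

```text
t 1.5 pos [544.9 160.7 245.4] f [ 0.2 -0.9  0.3] open 0.998 j [ 0.17  0.39  1.68  0.    1.08 -1.  ]
tool x,y,z [[-0.001, 0.0, -1.0], [-0.92, 0.392, 0.001], [0.392, 0.92, -0.0]]
shift tool [  20.3 -104.4 -364.9]
turn 35.7
```

View pics/w1b.png

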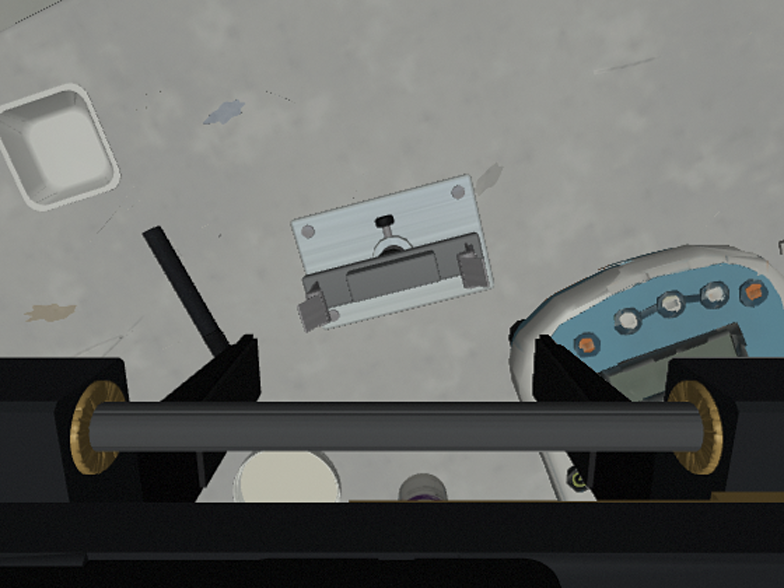

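The wrist view shows the holder clearly. The plate corners, in the 1.4x picture, are (291,220), (470,175), (493,289) and about (313,331). The bed spans (346..440, 250..305).

Run:
```python
from h import *
c=load('w1'); P=[onz(c,u/1.4,v/1.4,10) for u,v in [(291,220),(470,175),(493,289),(313,331)]]
for p in P: print(p)
print('ctr',np.mean(P,0), 'sides',[np.linalg.norm(P[i]-P[i-1]).round(1) for i in range(4)])
a=(P[1]-P[0])+(P[2]-P[3]);a/=np.linalg.norm(a);b=(P[3]-P[0])+(P[2]-P[1]);b/=np.linalg.norm(b);print('y axis',a,b)
# bed height: bed top corners far-left (346,265),(435,250)?; near edge
for z in(58,68,78,88,98):
    print(z,[ onz(c,u/1.4,v/1.4,z)[:2] for u,v in [(346,268),(436,250),(440,279),(349,304)]])
# screw holes check
print([onz(c,u/1.4,v/1.4,10) for u,v in [(307,231),(458,191)]])
```

```text
[490.3  99.5  10. ]
[512.2 234.4  10. ]
[599.3 219.8  10. ]
[575.6  77.3  10. ]
ctr [544.35 157.75  10.  ] sides [np.float64(88.1), np.float64(136.7), np.float64(88.3), np.float64(144.5)]
y axis [0.1622066  0.98675682 0.        ] [ 0.97796814 -0.20875422  0.        ]
58 [array([532.8, 130.2]), array([545.1, 190.4]), array([564.5, 185.4]), array([556.4, 121.7])]
68 [array([531.3, 131.8]), array([543.3, 190.3]), array([562.2, 185.5]), array([554.2, 123.6])]
78 [array([529.9, 133.5]), array([541.5, 190.2]), array([559.8, 185.6]), array([552.1, 125.5])]
88 [array([528.4, 135.2]), array([539.7, 190.1]), array([557.4, 185.6]), array([550. , 127.4])]
98 [array([527. , 136.8]), array([537.9, 190. ]), array([555.1, 185.7]), array([547.8, 129.3])]
[array([502.4, 106.9,  10. ]), array([519.4, 222.2,  10. ])]
```

Emit:
{"api": "apply_moves", "payload": {
  "increments": [
    [0,0,-13,-45,4],
    [0,0,-9,-46,4],
    [0,0,-5,-46,4],
    [0,0,-2,-46,4],
    [0,0,2,-46,4],
    [0,0,5,-46,4],
    [0,0,8,-46,4],
    [0,0,11,-45,4],
    [0,0,0,0,4]
  ]
}}

```text
t: 2.4
eef_pos: [332.3, -121.6, 245.7]
tcp_rot: [2.347, 1.57, 2.883]
ft_force: [1.6, 0.1, -0.0]
opening: 0.997
```

```bash
python3 -c "
from h import *
plan([498,-216,215],[48,-79])"
```

```text
t 2.4 pos [ 332.3 -121.6  245.7] f [ 1.6  0.1 -0. ] open 0.997 j [-0.54  0.07  2.13 -0.    0.95 -1.07]
tool x,y,z [[-0.001, 0.0, -1.0], [-0.511, 0.86, 0.001], [0.86, 0.511, -0.001]]
shift tool [  30.5 -165.8   94.2]
turn -0.6
```

Emit:
{"api": "apply_moves", "payload": {
  "increments": [
    [0,8,-41,24,0],
    [0,8,-41,24,0],
    [0,7,-42,23,0],
    [0,7,-42,23,0],
    [0,0,0,0,0],
    [0,0,0,0,0]
  ]
}}

```text
t: 3.0
eef_pos: [502.1, -214.4, 214.8]
tcp_rot: [1.974, 1.569, 2.517]
ft_force: [0.1, -1.0, -0.1]
opening: 0.998
```

Run:
```python
from h import *
grab('wrist','w2'); plan([498,-216,60],[48,-79])
crop('w2',0,0,560,420,1.4,'w2b')
```

```text
t 3.05 pos [ 501.5 -214.2  215.4] f [0.1 0.6 0.8] open 0.999 j [-0.52  0.39  1.77  0.    0.99 -1.07]
tool x,y,z [[-0.001, 0.001, -1.0], [-0.516, 0.857, 0.001], [0.857, 0.516, -0.0]]
shift tool [ 1.554e+02  1.000e-01 -3.900e+00]
turn -0.2
```

View pics/w2b.png

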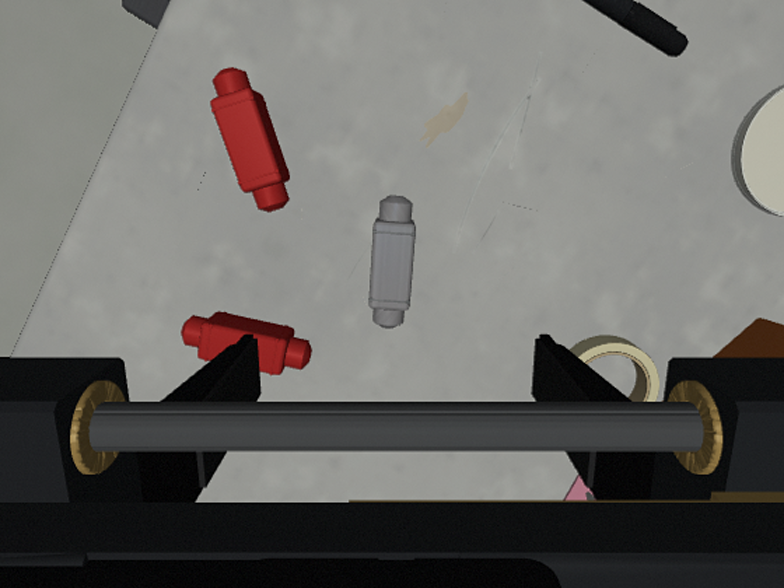

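The grey cartridge tips are at about (397,196) and (387,327). The red look-alike's near end is at (311,352), close to the left finger, so I'll pre-close the jaws before descending.

Run:
```python
from h import *
c=load('w2'); g=lambda u,v,z:onz(c,u/1.4,v/1.4,z)
a=g(397,196,14);b=g(387,327,14);print(a,b,np.linalg.norm(a-b))
K=[g(374,222,32),g(414,222,32),g(410,306,32),g(369,305,32)];m=np.mean(K,0);print(K,m)
ax=a-b;ax2=(K[0]-K[3])+(K[1]-K[2]);print(np.degrees(np.arctan2(ax[0],-ax[1])),np.degrees(np.arctan2(ax2[0],-ax2[1])))
ctr=((a+b)/2+m)/2;print(ctr)
p,R,s=pose()
for q in [g(311,352,16),g(270,211,16)]: print('red end rel tool',R.T@(q-ctr))
plan([ctr[0],ctr[1],45],ax[:2]/np.linalg.norm(ax)+ax2[:2]/np.linalg.norm(ax2))
```

```text
[ 479.  -172.7   14. ] [ 520.7 -255.6   14. ] 92.79709047163065
[array([ 474.2, -193.7,   32. ]), array([ 496.4, -180.3,   32. ]), array([ 523.7, -229.8,   32. ]), array([ 499.7, -243.5,   32. ])] [ 498.5   -211.825   32.   ]
-153.2968869708251 -151.99943617655018
[ 499.175  -212.9875   23.    ]
red end rel tool [  6.94779296 -65.9873864  -58.51372737]
red end rel tool [  7.08308264  34.98278381 -82.32331418]
t 3.05 pos [ 501.5 -214.2  215.4] f [0.1 0.6 0.8] open 0.999 j [-0.52  0.39  1.77  0.    0.99 -1.07]
tool x,y,z [[-0.001, 0.001, -1.0], [-0.516, 0.857, 0.001], [0.857, 0.516, -0.0]]
shift tool [170.4   2.   -1.3]
turn 3.7
```

Emit:
{"api": "apply_moves", "payload": {
  "increments": [
    [0.3,45,2,-1,3.7],
    [0.3,45,0,0,0],
    [0.3,45,0,0,0],
    [0.3,30,0,0,0],
    [0.3,20,0,0,0],
    [0.3,10,0,0,0],
    [0.3,5,0,0,0],
    [0.3,0,0,0,0]
  ]
}}

```text
t: 3.85
eef_pos: [500.1, -214.2, 16.3]
tcp_rot: [-0.856, 1.57, -0.379]
ft_force: [0.4, -0.4, 0.6]
opening: 0.702
```

Run:
```python
from h import *
grab('wrist','w3'); plan([499.2,-213,15],[41.7,-80.5])
crop('w3',80,60,400,300,2,'w3b')
```

```text
t 3.9 pos [ 500.3 -214.4   16.6] f [ 0.4 -0.3  0.7] open 0.701 j [-0.53  0.68  1.93  0.    0.53 -1.  ]
tool x,y,z [[0.001, -0.001, -1.0], [-0.459, 0.889, -0.001], [0.889, 0.459, 0.001]]
shift tool [ 1.6  1.8 -0.4]
turn -0.1
```

View pics/w3b.png

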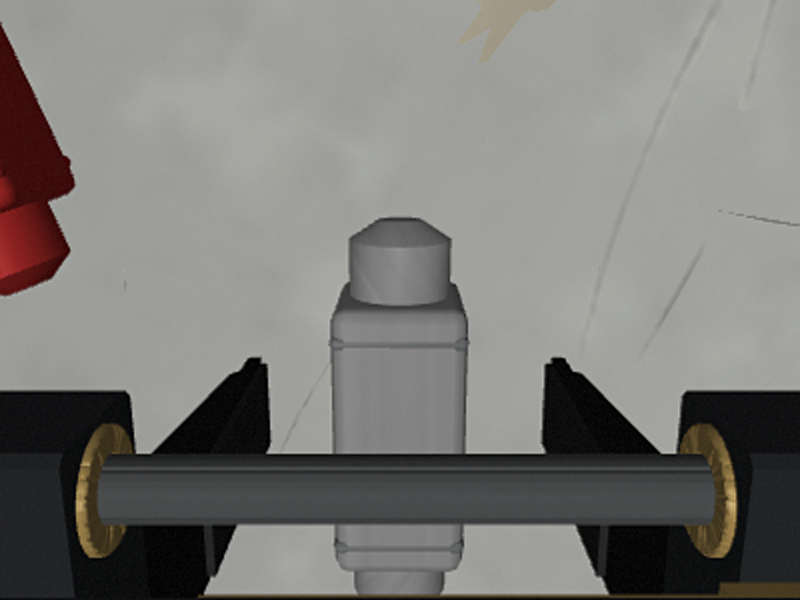

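The cartridge is centred and parallel between the jaws. Its grooves at crop rows 343 and 547 give its mid-length.

Run:
```python
from h import *
c=load('w3'); p,R,s=pose()
for u,v,z in [(400,343,32),(400,547,32),(400,218,21),(400,305,32),(400,570,31)]: print(v,(R.T@(onz(c,80+u/2,60+v/2,z)-p)).round(1))
```

```text
343 [-15.4  25.   -0.4]
547 [-15.4 -20.7  -0.5]
218 [-4.4 48.4 -0.4]
305 [-15.4  32.7  -0.4]
570 [-14.4 -27.   -0.5]
```

Emit:
{"api": "apply_moves", "payload": {
  "increments": [
    [0.3,1.5,2,-0.4,0],
    [1,0,0,0,0],
    [1,0,0,0,0],
    [1,0,0,0,0],
    [1,0,0,0,0],
    [1,0,0,0,0],
    [1,0,0,0,0]
  ]
}}

```text
t: 4.6
eef_pos: [498.8, -212.9, 14.1]
tcp_rot: [1.762, 1.571, 2.239]
ft_force: [-0.5, -1.1, 0.0]
opening: 0.29
```

```bash
python3 -c "
from h import *
c=grab('wrist','w4');plan([545,158,190],[0.17,.985])"
```

```text
t 4.65 pos [ 498.8 -212.9   14.1] f [-0.6 -0.6  0.3] open 0.292 j [-0.53  0.68  1.94  0.    0.52 -1.  ]
tool x,y,z [[-0.0, 0.0, -1.0], [-0.458, 0.889, 0.0], [0.889, 0.458, -0.0]]
shift tool [-175.9  308.5  211.1]
turn 37.1
```

Emit:
{"api": "apply_moves", "payload": {
  "increments": [
    [1,-30,0,0,0],
    [1,-45,0,0,0],
    [1,-45,0,0,0],
    [1,-45,0,0,0],
    [1,-36,0,0,0],
    [1,0,38.5,26.4,0],
    [1,0,38.5,26.4,0],
    [1,0,38.5,26.4,0],
    [1,0,38.5,26.4,0],
    [1,0,38.5,26.4,0]
  ]
}}

```text
t: 5.65
eef_pos: [527.6, 20.6, 214.9]
tcp_rot: [2.359, 1.57, 2.835]
ft_force: [0.7, -0.7, -3.6]
opening: 0.293
```

Emit:
{"api": "apply_moves", "payload": {
  "increments": [
    [1,0,38.5,26.4,0],
    [1,0,38.5,26.4,0],
    [1,0,38.5,26.4,0],
    [1,0,0,0,7.5],
    [1,0,0,0,7.5],
    [1,0,0,0,7.5],
    [1,0,0,0,7.5],
    [1,0,0,0,7.1],
    [1,0,0,0,0],
    [1,0,0,0,0]
  ]
}}

```text
t: 6.65
eef_pos: [545.2, 157.6, 214.9]
tcp_rot: [-2.948, 1.57, -3.115]
ft_force: [-0.2, 0.7, -2.5]
opening: 0.295
```

Run:
```python
from h import *
c=grab('wrist','w5');plan([545,158,180],[0.17,.985])
for n in('scene','side'): grab(n,n+'5')
crop('w5',0,0,560,420,1.4,'w5b')
```

```text
t 6.7 pos [545.2 157.6 215. ] f [-0.9 -0.5 -2.3] open 0.291 j [0.17 0.42 1.71 0.   1.01 0.33]
tool x,y,z [[-0.0, 0.0, -1.0], [0.167, 0.986, -0.0], [0.986, -0.167, -0.0]]
shift tool [35.   0.3 -0.3]
turn 0.2
```

View pics/w5b.png

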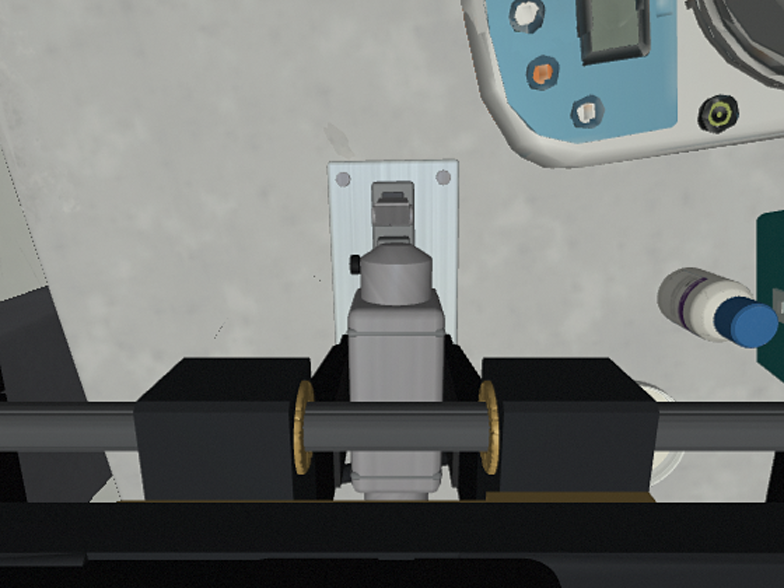

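The cartridge is held over the holder, parallel to it. The plate's +y corners are at (328.5,161) and (459,159), and the +y clip is centred at about x=393.

Run:
```python
from h import *
c=load('w5'); p,R,s=pose()
f=lambda u,v,z:(R.T@(onz(c,u/1.4,v/1.4,z)-p)).round(1)
print('corners',f(328.5,161,10),f(459,159,10),'edges L',f(334,330,10),'R',f(457,340,10))
print('holes',f(343,179,10),f(443,178,10))
for z in (58,78,98): print(z,'beam end',f(372.5,182,z-8),f(414,182,z-8),'cliptop',f(374,206,z+40),f(412,206,z+40))
print('cart front',f(396,247,p[2]-14+21), 'grooves',f(349,333,p[2]+18),f(444,333,p[2]+18),f(352,481,p[2]+18),f(441,481,p[2]+18))
```

```text
corners [205.   70.5 -45.2] [205.   71.9  42.4] edges L [205.  -48.6 -44.6] R [205.  -56.1  45.1]
holes [205.   58.7 -35.6] [205.   59.5  32. ]
58 beam end [165.   58.1 -14. ] [165.   58.2  11. ] cliptop [117.   47.6 -11.2] [117.   47.7   8.4]
78 beam end [145.   58.8 -13.2] [145.   58.9  10.4] cliptop [ 97.   49.2 -10.5] [97.  49.2  7.9]
98 beam end [125.   59.6 -12.3] [125.   59.5   9.6] cliptop [77.  50.8 -9.7] [77.  50.8  7.2]
cart front [-7.  45.6  0. ] grooves [-18.   23.  -13.1] [-18.   23.1  13.6] [-18. -24. -13.] [-18.  -23.9  13.8]
```

Emit:
{"api": "apply_moves", "payload": {
  "increments": [
    [1,15,1.5,-0.9,-0.7],
    [1,20,0,0,0],
    [1,15,0,0,0],
    [1,10,0,0,0],
    [1,5,0,0,0],
    [1,0,0,0,0],
    [1,0,0,0,0]
  ]
}}

```text
t: 7.5
eef_pos: [545.0, 159.3, 150.7]
tcp_rot: [0.423, 1.57, 0.264]
ft_force: [-0.8, -0.3, -1.9]
opening: 0.292
```

Run:
```python
from h import *
plan([545,158,140],[0.17,.985])
def cc(f,u,v,w,h,k): return cv2.resize(cv2.imread(f'pics/{f}.png')[v:v+h,u:u+w],None,fx=k,fy=k,interpolation=cv2.INTER_CUBIC)
for n in('scene','side','wrist'): grab(n,n+'6')
cv2.imwrite('pics/c6.png',np.hstack([cc('scene6',175,120,100,120,4),cc('wrist6',230,90,100,120,4)]))
```

```text
t 7.5 pos [545.  159.3 150.7] f [-0.8 -0.3 -1.9] open 0.292 j [0.17 0.5  1.78 0.   0.86 0.33]
tool x,y,z [[0.001, 0.0, -1.0], [0.158, 0.987, 0.0], [0.987, -0.158, 0.001]]
shift tool [10.7 -1.3  0.2]
turn 0.7
```

View pics/c6.png

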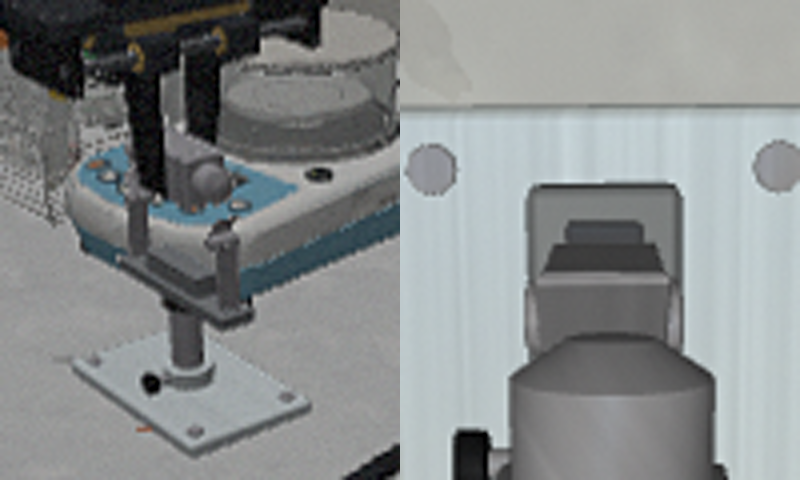

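The cartridge sits just above the clips. In the right-hand crop the beam centre is x≈603.5, the clip 604, the hole centre 606 and the stub 612.5, so I'll convert the difference.

Run:
```python
from h import *
c=load('wrist6'); p,R,s=pose()
f=lambda u,v,z:(R.T@(onz(c,230+(u-400)/4,90+v/4,z)-p)).round(1)
print('holes',f(433,168,10),f(779,166,10),'edge',f(600,106,10))
for z in (58,68,78,88): print(z,'beam',f(525,184,z-8),f(682,184,z-8),'clip',f(543,275,z+44),f(668,280,z+44))
print('stub',f(509,385,p[2]+2),f(716,385,p[2]+2),'tip',f(612,340,p[2]+2+5))
d=load('scene6')
# cartridge bottom relative to bed: bed far-left etc
o=np.array([545,159.,0]);y=R[:,1];x=R[:,2]
for z in (58,68,78,88): print(z,[((proj(d,o+y*a+x*b+[0,0,z])-[175,120])*4).round(0) for a,b in((28,-9),(-28,-9),(-28,9))],'beam corner',[((proj(d,o+y*a+x*b+[0,0,z-6])-[175,120])*4).round(0) for a,b in((58,-12),(-58,-12),(-58,12))])
print('plate pred',[((proj(d,o+y*a+x*b+[0,0,10])-[175,120])*4).round(0) for a,b in((70,-45),(-70,-45),(-70,45))])
```

```text
holes [140.7  57.5 -34.5] [140.8  57.9  33.2] edge [140.8  69.2  -1.7]
58 beam [100.8  56.4 -14.3] [100.8  56.4  12.4] clip [48.8 46.7 -9. ] [48.8 46.   8.2]
68 beam [ 90.8  56.9 -13.8] [90.8 57.  12. ] clip [38.8 47.8 -8.6] [38.8 47.2  7.8]
78 beam [ 80.8  57.4 -13.1] [80.8 57.5 11.5] clip [28.8 48.9 -8.2] [28.8 48.3  7.3]
88 beam [ 70.8  57.9 -12.6] [70.8 57.9 11. ] clip [18.8 50.  -7.7] [18.8 49.4  7. ]
stub [ -2.   40.7 -10.6] [-2.  40.7 11.3] tip [-7.  46.2  0.3]
58 [array([148., 295.]), array([198., 326.]), array([223., 318.])] beam corner [array([120., 288.]), array([222., 355.]), array([256., 343.])]
68 [array([147., 280.]), array([197., 311.]), array([222., 303.])] beam corner [array([118., 274.]), array([222., 340.]), array([255., 328.])]
78 [array([146., 266.]), array([196., 296.]), array([221., 288.])] beam corner [array([117., 260.]), array([221., 324.]), array([255., 313.])]
88 [array([145., 251.]), array([196., 281.]), array([221., 273.])] beam corner [array([116., 245.]), array([220., 309.]), array([254., 298.])]
plate pred [array([ 70., 354.]), array([190., 442.]), array([312., 395.])]
```

Emit:
{"api": "apply_moves", "payload": {
  "increments": [
    [1,5,-0.5,-1,0],
    [1,5,0,0,0],
    [1,2,0,0,0],
    [1,0,0,0,0],
    [1,0,0,0,0]
  ]
}}

```text
t: 8.15
eef_pos: [543.7, 158.9, 138.1]
tcp_rot: [2.701, 1.571, 2.541]
ft_force: [0.5, 0.3, -1.8]
opening: 0.294
```

Emit:
{"api": "apply_moves", "payload": {
  "increments": [
    [1,2,0,0,0],
    [1,2,0,0,0],
    [1,0,0,0,0]
  ]
}}

```text
t: 8.45
eef_pos: [543.9, 159.1, 134.2]
tcp_rot: [0.651, 1.57, 0.491]
ft_force: [-0.2, 0.7, 1.0]
opening: 0.293
```

Emit:
{"api": "apply_moves", "payload": {
  "increments": [
    [1,1,0,0,0],
    [1,1,0,0,0],
    [1,0,0,0,0]
  ]
}}

```text
t: 8.75
eef_pos: [543.9, 159.0, 132.4]
tcp_rot: [0.358, 1.57, 0.199]
ft_force: [0.3, 1.4, 2.5]
opening: 0.291
```

Emit:
{"api": "apply_moves", "payload": {
  "increments": [
    [1,1,0,0,0],
    [1,1,0,0,0],
    [1,0,0,0,0]
  ]
}}

```text
t: 9.05
eef_pos: [543.8, 159.0, 130.2]
tcp_rot: [0.466, 1.57, 0.306]
ft_force: [-0.2, 0.8, 3.6]
opening: 0.291
```

Emit:
{"api": "apply_moves", "payload": {
  "increments": [
    [1,1,0,0,0],
    [1,1,0,0,0],
    [1,0,0,0,0]
  ]
}}

```text
t: 9.35
eef_pos: [543.9, 159.0, 128.3]
tcp_rot: [0.399, 1.57, 0.24]
ft_force: [1.1, 0.6, 5.7]
opening: 0.292
```

Emit:
{"api": "apply_moves", "payload": {
  "increments": [
    [1,1,0,0,0],
    [1,1,0,0,0],
    [1,0,0,0,0]
  ]
}}

```text
t: 9.65
eef_pos: [543.9, 159.0, 126.4]
tcp_rot: [0.401, 1.57, 0.242]
ft_force: [0.7, 1.3, 7.3]
opening: 0.293
```

Emit:
{"api": "apply_moves", "payload": {
  "increments": [
    [1,1,0,0,0],
    [1,1,0,0,0],
    [1,0,0,0,0]
  ]
}}

```text
t: 9.95
eef_pos: [543.5, 158.9, 123.9]
tcp_rot: [3.024, 1.57, 2.864]
ft_force: [-0.0, 0.5, 1.7]
opening: 0.293
```

Emit:
{"api": "apply_moves", "payload": {
  "increments": [
    [1,1,0,0,0],
    [1,1,0,0,0],
    [1,1,0,0,0],
    [1,0,0,0,0]
  ]
}}

```text
t: 10.35
eef_pos: [543.4, 158.9, 120.6]
tcp_rot: [-2.922, 1.57, -3.081]
ft_force: [0.4, 1.1, -2.3]
opening: 0.293
```

Emit:
{"api": "apply_moves", "payload": {
  "increments": [
    [1,1,0,0,0],
    [1,1,0,0,0],
    [1,1,0,0,0],
    [1,0,0,0,0]
  ]
}}

```text
t: 10.75
eef_pos: [543.5, 158.9, 117.9]
tcp_rot: [-2.989, 1.57, 3.134]
ft_force: [-0.3, 1.0, -3.2]
opening: 0.295
```

Emit:
{"api": "apply_moves", "payload": {
  "increments": [
    [1,1,0,0,0],
    [1,1,0,0,0],
    [1,0,0,0,0]
  ]
}}

```text
t: 11.05
eef_pos: [543.6, 158.9, 116.0]
tcp_rot: [2.58, 1.571, 2.421]
ft_force: [-0.1, 1.2, -2.3]
opening: 0.291
```

Emit:
{"api": "apply_moves", "payload": {
  "increments": [
    [1,1,0,0,0],
    [1,1,0,0,0],
    [1,0,0,0,0]
  ]
}}

```text
t: 11.35
eef_pos: [543.6, 158.9, 114.0]
tcp_rot: [2.818, 1.571, 2.659]
ft_force: [0.6, 1.2, -1.9]
opening: 0.296
```

Emit:
{"api": "apply_moves", "payload": {
  "increments": [
    [1,1,0,0,0],
    [1,1,0,0,0],
    [1,0,0,0,0]
  ]
}}

```text
t: 11.65
eef_pos: [543.4, 158.9, 111.6]
tcp_rot: [-2.946, 1.57, -3.105]
ft_force: [-0.0, 2.3, -7.5]
opening: 0.293
```

Emit:
{"api": "apply_moves", "payload": {
  "increments": [
    [1,1,0,0,0],
    [1,1,0,0,0],
    [1,0,0,0,0]
  ]
}}

```text
t: 11.95
eef_pos: [543.3, 158.9, 109.6]
tcp_rot: [-2.874, 1.57, -3.033]
ft_force: [0.9, 0.6, -11.3]
opening: 0.293
```

Emit:
{"api": "apply_moves", "payload": {
  "increments": [
    [1,1,0,0,0],
    [1,1,0,0,0],
    [1,0,0,0,0]
  ]
}}

```text
t: 12.25
eef_pos: [543.5, 158.9, 107.8]
tcp_rot: [-2.906, 1.57, -3.065]
ft_force: [-0.3, 1.3, -11.8]
opening: 0.292
```

Emit:
{"api": "apply_moves", "payload": {
  "increments": [
    [1,1,0,0,0],
    [1,0,0,0,0]
  ]
}}

```text
t: 12.45
eef_pos: [543.6, 158.9, 106.9]
tcp_rot: [3.111, 1.571, 2.951]
ft_force: [0.9, 0.6, -10.4]
opening: 0.292
```

Emit:
{"api": "apply_moves", "payload": {
  "increments": [
    [1,1,0,0,0],
    [1,0,0,0,0]
  ]
}}

```text
t: 12.65
eef_pos: [543.7, 159.0, 106.7]
tcp_rot: [0.453, 1.57, 0.294]
ft_force: [-1.6, -0.0, 1.9]
opening: 0.293
```

Emit:
{"api": "apply_moves", "payload": {
  "increments": [
    [1,0.5,0,0,0],
    [1,0,0,0,0]
  ]
}}

```text
t: 12.85
eef_pos: [543.7, 159.0, 106.1]
tcp_rot: [0.419, 1.57, 0.259]
ft_force: [-3.5, 0.4, 4.0]
opening: 0.292
```

Emit:
{"api": "apply_moves", "payload": {
  "increments": [
    [1,0.5,0,0,0],
    [1,0,0,0,0]
  ]
}}

```text
t: 13.05
eef_pos: [543.7, 159.0, 105.6]
tcp_rot: [0.428, 1.57, 0.269]
ft_force: [-4.1, -0.3, 7.1]
opening: 0.293
```

Emit:
{"api": "apply_moves", "payload": {
  "increments": [
    [1,0.7,0,0,0],
    [1,0,0,0,0]
  ]
}}

```text
t: 13.25
eef_pos: [543.8, 159.0, 105.1]
tcp_rot: [0.433, 1.57, 0.274]
ft_force: [-4.0, 0.5, 10.1]
opening: 0.293
```

Run:
```python
from h import *
p,R,s=pose();print(p,s['ft_force'],s['moment'])
def cc(f,u,v,w,h,k): return cv2.resize(cv2.imread(f'pics/{f}.png')[v:v+h,u:u+w],None,fx=k,fy=k,interpolation=cv2.INTER_CUBIC)
for n in('scene','side','wrist'): grab(n,n+'7')
cv2.imwrite('pics/c7.png',np.hstack([cc('scene7',180,150,80,90,5),cc('wrist7',200,60,160,180,2.5)]))
```

```text
[543.77753107 158.9663557  105.10271404] [-4.023323    0.46239136 10.08297408] [-0.10804386  1.09430158  0.0123896 ]
```

View pics/c7.png

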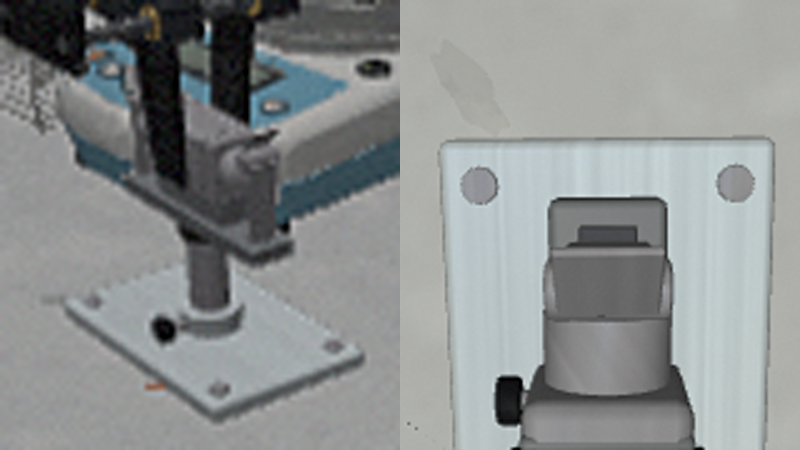

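Both clips stand around the stub ends with the cartridge down between them. The push rises at about 5 N/mm, net about 12 N, so it is on the bed. Next I unload, release and retreat.

Emit:
{"api": "apply_moves", "payload": {
  "increments": [
    [1,-1,0,-0.5,0],
    [1,-1,0,0,0],
    [1,0,0,0,0]
  ]
}}

```text
t: 13.7
eef_pos: [543.6, 159.0, 106.6]
tcp_rot: [0.276, 1.57, 0.116]
ft_force: [-0.6, -0.0, 1.2]
opening: 0.294
```

Emit:
{"api": "apply_moves", "payload": {
  "increments": [
    [0.5,0,0,0,0],
    [0.5,0,0,0,0],
    [0.5,0,0,0,0],
    [0.5,0,0,0,0]
  ]
}}

```text
t: 14.1
eef_pos: [543.2, 159.1, 106.3]
tcp_rot: [2.001, 1.571, 1.842]
ft_force: [-0.4, -0.3, -0.0]
opening: 0.492
```

Emit:
{"api": "apply_moves", "payload": {
  "increments": [
    [0.5,-10,0,0,0],
    [0.5,-20,0,0,0],
    [0.5,-30,0,0,0],
    [0.5,-40,0,0,0],
    [0.5,-20,0,0,0],
    [0.5,0,0,0,0],
    [0.5,0,0,0,0]
  ]
}}

```text
t: 14.8
eef_pos: [543.0, 159.0, 226.7]
tcp_rot: [0.368, 1.57, 0.209]
ft_force: [0.4, -0.6, -0.5]
opening: 0.5
```

Run:
```python
from h import *
p,R,s=pose();print(s['t'],p,s['ft_force'],s['opening'])
def cc(f,u,v,w,h,k): return cv2.resize(cv2.imread(f'pics/{f}.png')[v:v+h,u:u+w],None,fx=k,fy=k,interpolation=cv2.INTER_CUBIC)
for n in('scene','side','wrist'): grab(n,n+'8')
cv2.imwrite('pics/c8.png',np.hstack([cc('scene8',180,150,80,90,5),cc('wrist8',180,110,200,225,2)]))
```

```text
14.8 [542.98305638 158.99205471 226.71024327] [ 0.40115332 -0.63837135 -0.48616516] 0.5003898524301648
```

View pics/c8.png

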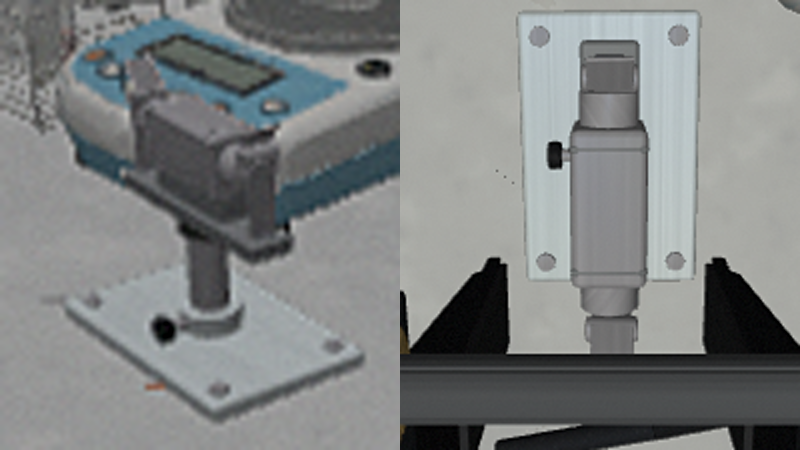

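The cartridge lies level on the bed, parallel to the beam, with both clips on its stub ends and the gripper clear above it.

```bash
python3 -c "
from h import *
print(env.job_done(), status.state()['ft_force'].round(1))"
```

```text
the job is handed in; nothing more can be done
the job is handed in; nothing more can be done
```

I gripped the grey steel cartridge, pressed it between the two spring clips of the holder, let go, and handed the job in at about 15 s. The red look-alikes and the other things on the bench were not touched, though I did not compare before-and-after pictures of them.

- **Feel:** The stubs first touched the clips at a TCP height of about 135 mm. The push peaked at about 9 N, then turned to a pull of about 9 to 10 N as the clips snapped over. After that it rose at roughly 5 to 6 N per mm on the bed, to about 12 N at the most I read. All of these are net of the cartridge's weight. I read the force only at the end of each short step, so the true peak between readings could be slightly higher.
- **Bed height:** It came out at about 93 mm above the worktop.
- **After release:** The scene and wrist pictures show the cartridge level on the bed, in line with the beam, with a clip over each end. The gripper was about 120 mm higher and touching nothing, with wrist force near 0.
- **What disagreed:** My camera estimate of the bed height was 80 to 86 mm, lower than the felt one. A sideways force of about 4 N appeared while seating; I eased it off before letting go. I did not measure the clips' lean as an angle.

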